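# Set a folded-back bench shield on its kickstand and hold it upright

## Task

The tilting bench shield has been leaned back for cleaning: first lower its sliding sash all the way down, then flip the kickstand on its right-hand end backwards over its centre, so that it drops onto the base while the frame still leans back. Then take the frame by its bare top rail, bring it upright so that the kickstand's foot drops off its step into its seat, and finish while still holding the rail, because the frame would tip towards you if you let go. Never let the frame fall forward past upright, and leave the things standing around it where they are.

Things in the scene. Friction and masses are not known exactly. Their poses are not given: they have to be found in the camera images.
- shield_base: Grey base plate, 235x315x10 mm, fixed to the counter: x -60 to 175, y -170 to 145 mm in its frame. Origin on the counter under the frame's hinge axis, midway between the uprights. x points backwards (away from the robot), y left along the shield, z up. The frame's hinge runs along y, 30 mm above the counter. Two stops stand behind the uprights.
- shield_frame (a joint): Tilt of the aluminium frame about its hinge (rad): 0 upright, + leaning back; starts near its rear limit 0.40, resting by its weight; forward limit -0.35. Hinge free; frame and sash weigh about 1 kg; 1 to 4 N at the top rail moves it; upright it tips forward unless held. Uprights 18 mm wide, 14 thick, at y = +-120 mm.
- top_rail (a point): Middle of the frame's round top rail, 14 mm thick, along the point's y (bare to +-105 mm), 200 mm from the hinge axis; it can turn in the grip. Axes are the frame's: z up along it, x to its rear. A raised sash covers its front; with the sash down, the sash's top edge is 60 mm below and the sash handle 57 mm in front, 52 mm below.
- sash (a joint): Height of the clear sash above its lowest position (m), along the uprights: 0 fully down, limit 0.090, at the start 0.060 to 0.088. Friction of about 7 N holds it where it is left.
- sash_handle (a point): Middle of the sash's handle: round steel bar 12 mm thick, 104 mm long along the point's y, on two posts at y = +-45 mm leading to the sash face 43 mm behind it. Axes are the frame's: z is the sash's upward sliding direction. Sash down: 148 mm from the hinge axis along the frame.
- kickstand (a joint): Kickstand angle to the frame (rad): 0 stowed, pointing up along the right-hand upright; grows as its end swings backwards and down; limit 2.48. A counterweight 45 mm in front of the pivot, 28 mm thick, makes it go over centre at about 0.5 with the frame leaning: below it falls back to 0, above it drops to the base, about 1.9 with the frame leaning, 2.48 with it upright and seated.
- kick_tab (a point): Middle of a round peg 9 mm thick that sticks out 32 mm to the right of the kickstand's bar; the point is 105 mm from the kickstand's pivot, 20 mm right of the bar's middle, at y = -161 mm of the base. Bar: dark steel, 12 mm wide, 8 thick, rubber foot 133 mm from the pivot. z points from pivot to foot. About 1 N backwards on peg or bar flips it.
- kick_pivot (a point): Pivot of the kickstand on the right-hand upright, 90 mm from the frame's hinge axis, at y = -141 mm; it turns about y.
- foot_seat (a point): Seat of the kickstand's foot in a small metal track on the base (x 82, y -141, z 10 mm of the base). Behind it (base x over 92 mm) is a step 6.5 mm higher; the foot slides forward along the step by itself as the frame is raised and drops into the seat within about 0.03 rad of upright, which stops the frame leaning back.
- petri_dish: Bystander: petri dish, 93 mm across, 14 mm high, left of the shield near its front. Origin under its centre.
- stain_bottle: Bystander: dropper bottle 38 x 39 x 96 mm behind the shield. Origin under its centre.
- carton: Bystander: small carton 45 x 70 x 55 mm to the right of the shield. Origin under its centre.
- sample_cup: Bystander: lidded sample cup, 69 mm across, 68 mm high, behind and right of the shield. Origin under its centre.
- timer: Bystander: square bench timer 66 x 66 x 16 mm, right of the shield in front. Origin under its centre.
- oil: Bystander: small dropper bottle 27 x 28 x 59 mm, left and behind the shield. Origin under its centre.

How it is judged:
By the outcome, as a careful person would: the job done as asked, in the order asked, and still so for the second after the job is handed in, while the arm keeps its last pose, push and grip.
It also fails if it takes over 58 s, if anything falls off the work surface, if the arm or the gripper's body presses on something with over 40 N, if the wrist force passes 120 N, or if a joint passes its speed limit or range.

## Robot

A 6-joint arm with a two-finger parallel gripper is mounted at the origin on a cart in front of the work surface, level with it; the furniture and walls round the work are solid. World frame = base frame: x ahead of the robot, y to its left, z up, the work surface at z = 0. Lengths are in mm, angles in rad, forces in N, time in s.
With the tool pointing down it reaches from about 300 to 775 mm from the base axis. Payload 14.6 kg.
Tool frame: the origin (TCP) lies between the finger pads, 19 mm behind the fingertips; this is the grasp point; z points along the fingers, y is the line along which they close (so a half turn about z gives the same grasp; the last joint's range is limited). The gripper opens to 94 mm and grips with 3 to 60 N. Pads are 16 mm wide; open, the fingers measure 119 mm over their backs; the gripper's body (75 mm by 177 mm) begins 78 mm behind the grasp point.
Start: joints at [1.063, 0.3, 1.521, -0, 1.321, -0.067], TCP at [234.661, 497.417, 224.246] pointing down, gripper open.
Joint ranges: [-3.03, 3.03], [-0.79, 2.21], [0.23, 2.52], [-1.04, 4.18], [0, 3.07], [-2.55, 2.55]. Speed limits (rad/s): [2.22, 2.22, 2.57, 3.14, 3.14, 3.14].

## Interface

Orientations are given as [roll, pitch, yaw] about the fixed x, y, z axes, in that order (R = Rz(yaw) Ry(pitch) Rx(roll)).
In Python, from cell import manip gives the robot as it stands.
- The arm moves only by the tool jog_arm, never from a script. Its argument "rows" is one flat list of numbers, 7 for each row, row after row: the shift along the world's x, y, z in cm, then the turn, a rotation vector about the world's x, y, z in rad, then the closure, from 0 (fully open) to 1 (shut). In form: [dx, dy, dz, rx, ry, rz, fingers, dx, dy, dz, rx, ry, rz, fingers, ...]. A call has 1 to 20 rows; each row shifts and turns the commanded pose from where the row before left it; what a row does not reach is not made up. A row lasts 1/12 s, in which the tool goes at most 41.7 mm and 7.16 degrees, less where a joint would pass 70% of its speed; a pose out of reach is approached as far as the arm can. A call with a gripper value outside its range is refused whole. The fingers move at their own pace and stop on an object; "newtons" is the grip in N (left out, the last holds). Time passes only in rows, so rows that do not move let the fingers close. It gives the time, the measured TCP pose, the force, the opening and the grip force at its end, in the units of the state.
- manip.read_state(): the state, without advancing time (a new reading comes with each control period).
- manip.camera(name): name is "scene" or "side" or "wrist"; returns (picture, depth): 384x512x3 uint8, blue, green, red; 384x512 float32, mm along the optical axis (not along the pixel's ray), 0 where there is no reading.
- manip.camera_model(name): a dict with "K" (3x3 intrinsics, pixels), "R" (3x3) and "t" (3): a world point X has camera coordinates R X + t. Camera axes: x right, y down, z forward; pixel columns grow to the right and rows downward; lengths in mm; the calibration is good to about 2 mm. A picture is of the moment at which its call begins: read the wrist's pose just before it. camera_model takes no time and is no camera call; for the wrist camera it gives the pose at the moment of the call.
- manip.sign_off(): hands the job in; it is judged then, once.
The state is a dict: "clock": time; "joints": joint angles; "qd": joint speeds; "effort": joint torques, N m; "eef_pos": TCP position; "eef_rot": TCP orientation; "wrist_force": force on the tool from outside, world axes, zero at the start; "moment": the same for the moment, N m; "finger_gap": finger opening in mm; "finger_force": force on a finger pad.
Only numpy, scipy, OpenCV 4.12 (cv2) and the standard library are available. Lean on these libraries where they do the work, as an engineer would, in place of code of your own. Each camera call takes 0.05 s, during which the arm holds its last target. There are 200 camera calls.

## Working session

There is one attempt and no reset: what is moved stays moved. The work goes in short steps, Python scripts to look and compute and a tool call to move; the robot and the scene stay as the last step left them, time stands still between calls to the robot, and variables do not carry over. Pictures are saved under pics/ and viewed, at most 12 in all, crops included, and the job is handed in when it is done.

Besides the shell and the picture viewer there is one more tool, called as name(argument=value, ...) on one line, values as JSON. jog_arm: Moves the arm, as the interface text tells. Its arguments: {"type":"object","properties":{"rows":{"type":"array"},"newtons":{"type":"number"}},"required":["rows"]}

```bash
ls; mkdir -p pics; python3 - <<'E'
from cell import manip
import cv2,numpy as np
for n in("scene","side"):
    p,d=manip.camera(n); cv2.imwrite(f"pics/{n}0.png",cv2.resize(p,(800,600),interpolation=cv2.INTER_CUBIC)); np.savez(f"pics/{n}0.npz",p=p,d=d)
    m=manip.camera_model(n); print(n,m["K"].round(1).tolist(),m["R"].round(3).tolist(),m["t"].round(1), "pos",(-m["R"].T@m["t"]).round(0),(d>0).mean())
print(manip.read_state())
E
```

```text
pics
scene [[382.7, 0.0, 256.3], [0.0, 382.7, 191.9], [0.0, 0.0, 1.0]] [[-0.155, 0.988, -0.017], [0.586, 0.078, -0.806], [-0.795, -0.135, -0.591]] [ 105.5 -202.3 1539.2] pos [1359.  119.  749.] 0.9883015950520834
side [[398.6, 0.0, 247.0], [0.0, 398.6, 195.9], [0.0, 0.0, 1.0]] [[-0.97, -0.244, -0.019], [-0.085, 0.408, -0.909], [0.23, -0.88, -0.416]] [ 557.6  194.4 1025.5] pos [321. 959. 614.] 0.9714711507161459
{'clock': 0.1, 'joints': array([ 1.06341991e+00,  3.00425249e-01,  1.52149382e+00,  8.76650998e-06,
        1.32068008e+00, -6.65805656e-02]), 'qd': array([ 0.0014981 , -0.00157014, -0.00098793, -0.00038948, -0.00034507,
        0.0008867 ]), 'effort': array([-1.03635586e-03, -5.32646120e+01, -3.53280616e+01,  7.08185602e-02,
        2.34818982e-02, -7.07554045e-05]), 'eef_pos': array([234.55566287, 497.25468386, 223.74837856]), 'eef_rot': array([-3.14058896e+00, -7.54361243e-05,  2.70079459e+00]), 'wrist_force': array([-0.55873354, -0.6395097 ,  0.32112435]), 'moment': array([ 0.00259491, -0.05264879,  0.02314741]), 'finger_force': 0.0, 'finger_gap': 93.97588889255994}
```

View pics/scene0.png

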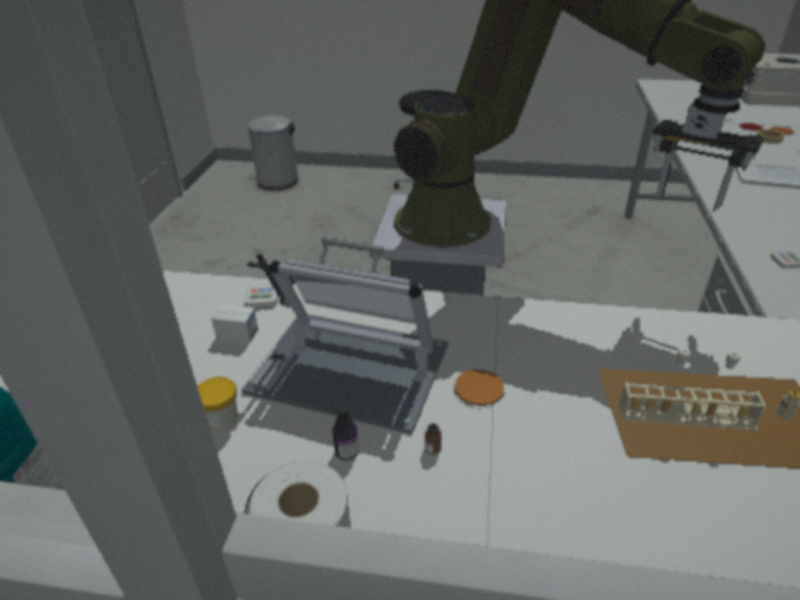

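View pics/side0.png

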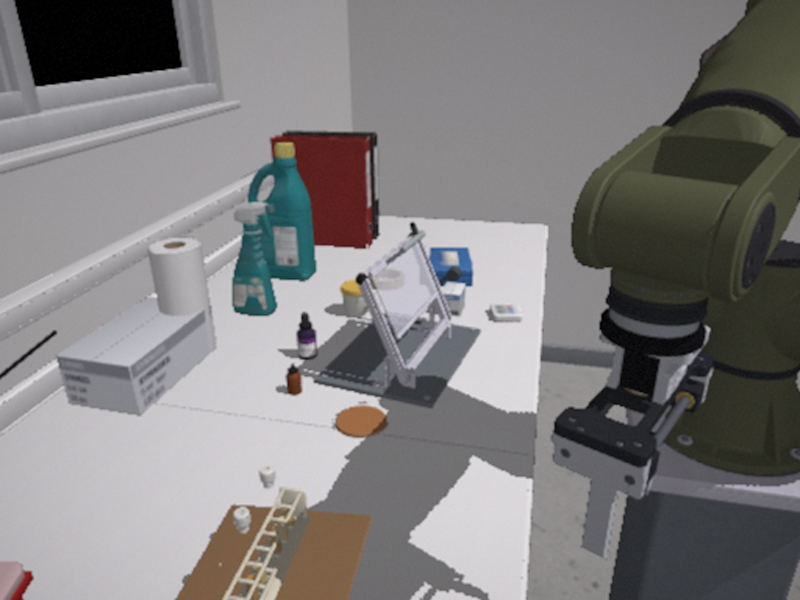

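The scene view shows the shield with its base's rear corners near (245,392) and (415,430). The kickstand is the dark bar at (270,280) and the frame's top rail runs from (280,265) to (420,285). The side view shows the frame leaning back, with its top left corner at (365,280). The sash is raised. Next I'll measure from the depth clouds.

```bash
cat > h.py <<'E'
import numpy as np,cv2
from cell import manip
def cloud(d,m):
    v,u=np.mgrid[0:384,0:512]; K=m["K"]
    c=np.stack([(u-K[0,2])/K[0,0]*d,(v-K[1,2])/K[1,1]*d,d],-1)
    return (c-m["t"])@m["R"]
def ray(n,uv,z):
    m=manip.camera_model(n);o=-m["R"].T@m["t"];r=m["R"].T@np.linalg.inv(m["K"])@[uv[0],uv[1],1]
    return o+r*(z-o[2])/r[2]
E
python3 - <<'E'
from h import *
for n in("scene","side"):
    f=np.load(f"pics/{n}0.npz");P=cloud(f["d"],manip.camera_model(n));p=f["p"].astype(int)
    print(n,"table z",np.median(P[...,2][(abs(P[...,2])<15)&(f["d"]>0)]))
    roi=(P[...,0]>250)&(P[...,0]<850)&(P[...,1]>-350)&(P[...,1]<300)
    gray=p.max(-1)
    m=roi&(P[...,2]>5)&(P[...,2]<15)&(gray<140)&(np.ptp(p,-1)<25)
    nn,l,st,_=cv2.connectedComponentsWithStats(m.astype(np.uint8)); k=1+st[1:,4].argmax()
    Q=P[m][:, :2].astype(np.float32); print(st[k],len(Q))
    mm=cv2.morphologyEx(m.astype(np.uint8),cv2.MORPH_OPEN,np.ones((3,3)))>0
    r=cv2.minAreaRect(P[mm][:,:2].astype(np.float32)); print(r,cv2.boxPoints(r).round(0).tolist(), np.median(P[mm][:,2]))
    hi=roi&(P[...,2]>60)
    for lo in range(30,280,20):
        s=roi&(P[...,2]>lo)&(P[...,2]<lo+20)
        if s.sum()>5:print(lo,s.sum(),np.percentile(P[s],[1,50,99],axis=0).round(0).tolist())
    vis=(np.clip(p,0,255)).astype(np.uint8)[150:300,120:320] if n=="scene" else p.astype(np.uint8)[130:270,180:330]
    cv2.imwrite(f"pics/{n}c.png",cv2.resize(vis,None,fx=4,fy=4,interpolation=cv2.INTER_CUBIC))
E
```

```text
scene table z 1.320278315993133
[ 155  206  132   71 4890] 5314
((613.5148315429688, -118.77740478515625), (315.4486999511719, 318.47113037109375), 80.96915435791016) [[431.0, -250.0], [746.0, -300.0], [796.0, 12.0], [481.0, 62.0]] 10.926719057892235
30 816 [[497.0, -344.0, 30.0], [538.0, -99.0, 42.0], [781.0, 70.0, 50.0]]
50 906 [[491.0, -347.0, 50.0], [711.0, -270.0, 61.0], [779.0, 60.0, 70.0]]
70 196 [[515.0, -315.0, 70.0], [733.0, -80.0, 74.0], [774.0, 33.0, 89.0]]
90 195 [[521.0, -225.0, 90.0], [546.0, -76.0, 105.0], [769.0, 32.0, 110.0]]
110 390 [[525.0, -239.0, 110.0], [543.0, -106.0, 120.0], [584.0, 30.0, 130.0]]
130 384 [[500.0, -237.0, 130.0], [552.0, -104.0, 140.0], [592.0, 29.0, 150.0]]
150 393 [[541.0, -240.0, 150.0], [560.0, -105.0, 160.0], [602.0, 28.0, 170.0]]
170 413 [[550.0, -242.0, 170.0], [569.0, -104.0, 180.0], [609.0, 26.0, 190.0]]
190 113 [[563.0, -262.0, 190.0], [577.0, -211.0, 199.0], [620.0, 25.0, 210.0]]
210 951 [[567.0, -266.0, 211.0], [593.0, -105.0, 221.0], [623.0, 22.0, 228.0]]
230 125 [[545.0, -247.0, 230.0], [563.0, -115.0, 241.0], [587.0, -45.0, 250.
[... 552 characters left out ...]

90 142 [[507.0, -221.0, 90.0], [548.0, -28.0, 104.0], [762.0, 33.0, 110.0]]
110 375 [[491.0, -235.0, 110.0], [539.0, -74.0, 120.0], [577.0, 31.0, 130.0]]
130 394 [[474.0, -242.0, 130.0], [546.0, -91.0, 140.0], [586.0, 29.0, 150.0]]
150 348 [[485.0, -239.0, 150.0], [558.0, -72.0, 160.0], [594.0, 28.0, 170.0]]
170 338 [[542.0, -225.0, 170.0], [566.0, -68.0, 180.0], [602.0, 27.0, 190.0]]
190 354 [[549.0, -225.0, 190.0], [575.0, -71.0, 200.0], [610.0, 26.0, 210.0]]
210 297 [[560.0, -243.0, 210.0], [589.0, -43.0, 221.0], [618.0, 24.0, 228.0]]
230 49 [[536.0, -247.0, 230.0], [567.0, -54.0, 238.0], [579.0, -46.0, 250.0]]
250 71 [[532.0, -148.0, 250.0], [542.0, -88.0, 255.0], [557.0, -46.0, 258.0]]
```

View pics/scenec.png

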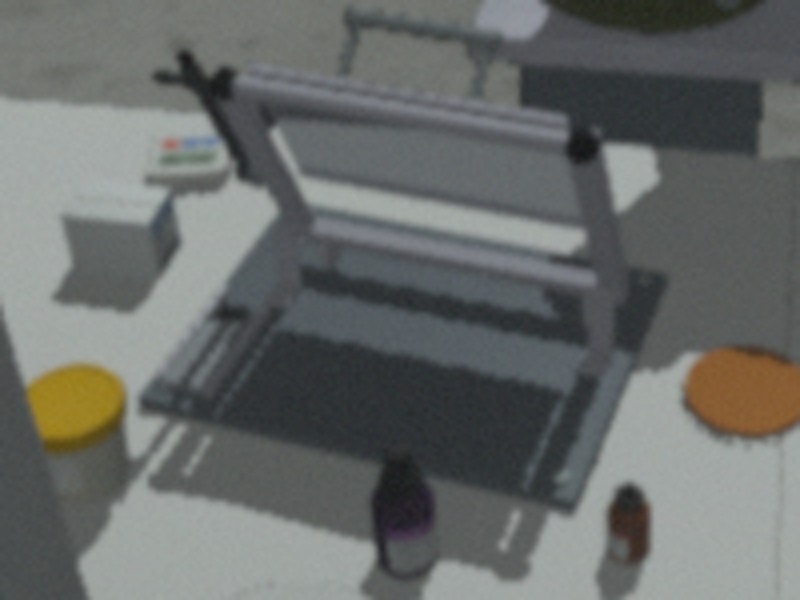

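View pics/sidec.png

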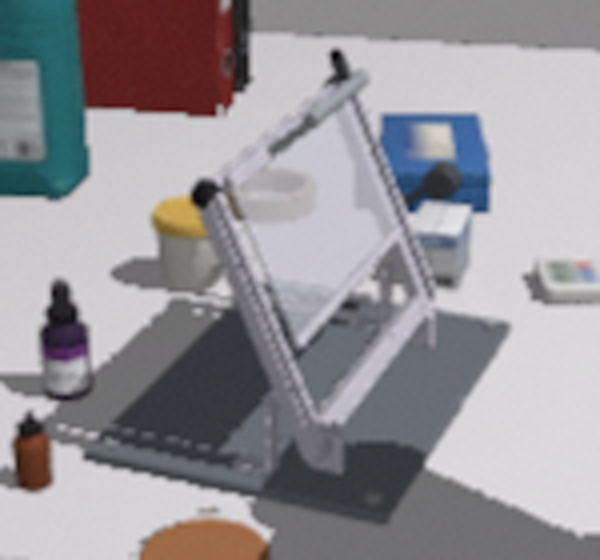

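```bash
python3 - <<'E'
from h import *
S=[("RR","scene",156.25,251.25),("RL","scene",263.25,277.5),("FL","scene",286.25,219.5),("RL","side",201.25,243.75),("FL","side",276.25,260),("FR","side",307.5,211.25)]
L={"RR":(175,-170),"RL":(175,145),"FL":(-60,145),"FR":(-60,-170)}
for cams in(("scene",),("side",),("scene","side")):
    a=[];b=[]
    for k,n,u,v in S:
        if n in cams: a.append(L[k]);b.append(ray(n,(u,v),10)[:2]); print(k,n,b[-1].round(1))
    a=np.array(a,float);b=np.array(b);am=a.mean(0);bm=b.mean(0)
    A=a-am;B=b-bm;th=np.arctan2((A[:,0]*B[:,1]-A[:,1]*B[:,0]).sum(),(A*B).sum())
    R=np.array([[np.cos(th),-np.sin(th)],[np.sin(th),np.cos(th)]]);o=bm-R@am
    print("origin",o.round(1),"yaw",th.round(4),"res",(b-(a@R.T+o)).round(1).tolist())
# frame points in base frame
for n in("scene","side"):
    f=np.load(f"pics/{n}0.npz");P=cloud(f["d"],manip.camera_model(n)).reshape(-1,3)
    Rb=np.array([[np.cos(th),-np.sin(th),0],[np.sin(th),np.cos(th),0],[0,0,1]]);Q=(P-[*o,0])@Rb
    col=f["p"].reshape(-1,3)
    for nm,y0,y1,z0,z1,x0,x1 in(("rail",-100,100,205,232,40,140),("handle",-60,60,232,275,-50,80),("upL",112,128,60,180,-50,130),("upR",-128,-112,60,180,-50,130),("kick",-200,-131,80,300,-100,130)):
        s=(Q[:,1]>y0)&(Q[:,1]<y1)&(Q[:,2]>z0)&(Q[:,2]<z1)&(Q[:,0]>x0)&(Q[:,0]<x1);T=Q[s]
        if len(T)<5: continue
        print(n,nm,len(T),"pct",np.percentile(T,[2,50,98],axis=0).round(0).tolist(),"xy-slope",np.polyfit(T[:,1],T[:,0],1).round(4), "x(z)",np.polyfit(T[:,2],T[:,0],1).round(3))
E
```

```text
RR scene [ 670.  -276.4]
RL scene [720.7  23.8]
FL scene [490.4  60.1]
origin [525.3 -88.6] yaw -0.1569 res [[-1.6, 7.4], [-0.1, -3.5], [1.7, -3.9]]
RL side [703.6  32.2]
FL side [476.9  67.5]
FR side [ 427.1 -239.7]
origin [511.6 -83.3] yaw -0.1557 res [[-3.3, -0.6], [2.1, -1.7], [1.2, 2.3]]
RR scene [ 670.  -276.4]
RL scene [720.7  23.8]
FL scene [490.4  60.1]
RL side [703.6  32.2]
FL side [476.9  67.5]
FR side [ 427.1 -239.7]
origin [518.4 -85.9] yaw -0.158 res [[5.6, 4.9], [6.7, -6.0], [8.4, -6.7], [-10.4, 2.4], [-5.0, 0.8], [-5.2, 4.7]]
scene rail 736 pct [[61.0, -96.0, 211.0], [78.0, 4.0, 221.0], [86.0, 96.0, 229.0]] xy-slope [3.90000e-03 7.65462e+01] x(z) [ -1.261 355.167]
scene handle 253 pct [[28.0, -55.0, 233.0], [36.0, -3.0, 252.0], [55.0, 46.0, 258.0]] xy-slope [1.70000e-03 3.71443e+01] x(z) [ -0.844 248.01 ]
scene upL 179 pct [[13.0, 112.0, 61.0], [40.0, 121.0, 119.0], [69.0, 124.0, 177.0]] xy-slope [ -0.7707 134.0063] x(z) [ 0.37  -1.986]
scene upR 184 pct [[14.0, -127.0, 63.0], [41.0, -118.0, 123.0], [67.0, -112.0, 177.0]] xy-slope [ -0.5722 -26.7815] x(z) [ 0.368 -3.023]
scene kick 231 pct [[5.0, -174.0, 106.0], [69.0, -143.0, 185.0], [90.0, -132.0, 240.0]] xy-slope [ -0.621  -27.7774] x(z) [  0.443 -16.247]
side rail 275 pct [[53.0, -93.0, 206.0], [60.0, 38.0, 219.0], [79.0, 99.0, 228.0]] xy-slope [-4.10000e-03  6.24457e+01] x(z) [  0.475 -40.812]
side handle 101 pct [[22.0, -55.0, 235.0], [26.0, 16.0, 253.0], [48.0, 44.0, 257.0]] xy-slope [ 0.104  26.9829] x(z) [ -0.822 234.028]
side upL 353 pct [[-1.0, 114.0, 63.0], [30.0, 120.0, 119.0], [60.0, 124.0, 177.0]] xy-slope [  0.7212 -56.7988] x(z) [  0.398 -18.015]
side upR 83 pct [[1.0, -128.0, 61.0], [17.0, -121.0, 81.0], [42.0, -113.0, 171.0]] xy-slope [ 0.2776 52.6048] x(z) [ 0.236 -3.238]
side kick 183 pct [[-20.0, -163.0, 89.0], [14.0, -144.0, 143.0], [83.0, -131.0, 237.0]] xy-slope [  1.1712 186.065 ] x(z) [  0.605 -72.087]
```

jog_arm(rows=[0.4,-0.7,3.5,0,0,0,0.3,0.4,-0.7,3.5,0,0,0,0.3,0.4,-0.7,3.5,0,0,0,0.3,0.4,-0.7,3.5,0,0,0,0.6,0.4,-0.7,3.5,0,0,0,0.6,1.6,-3.2,1,0,0,-0.09,0.6,1.6,-3.2,1,0,0,-0.09,0.6,1.6,-3.2,1,0,0,-0.09,0.6,1.6,-3.2,1,0,0,-0.09,0.6,1.6,-3.2,1,0,0,-0.09,0.6,1.6,-3.2,0.5,0,0,-0.09,0.6,1.6,-3.5,0,0,0,-0.09,0.6,1.6,-3.5,0,0,0,-0.09,0.6,1.6,-3.5,0,0,0,-0.09,0.6,1.6,-3.5,0,0,0,-0.09,0.6,1.6,-3.5,0,0,0,-0.09,0.6,1.6,-3.5,0,0,0,-0.09,0.6,1.6,-3.5,0,0,0,-0.09,0.6,1.6,-3.5,0,0,0,-0.09,0.6])

```text
clock: 1.68
eef_pos: [479.0, -11.6, 454.1]
eef_rot: [-3.141, 0.0, 1.436]
wrist_force: [-0.1, 0.5, 1.1]
finger_gap: 37.2
finger_force: 0.0
```

jog_arm(rows=[1.6,-3.4,0,0,0,-0.03,0.6,1.6,-3.4,0,0,0,0,0.6,1.0,-2,0,0,0,0,0.6,0,0,0,0,0,0,0.6,0,0,0,0,0,0,0.6])

```text
clock: 2.1
eef_pos: [520.9, -98.4, 453.3]
eef_rot: [-3.14, -0.0, 1.409]
wrist_force: [0.4, 0.9, 0.3]
finger_gap: 37.9
finger_force: 0.0
```

```bash
python3 - <<'E'
from h import *
s=manip.read_state();m=manip.camera_model("wrist");print({k:np.round(v,3) for k,v in s.items() if k not in("qd","effort")})
p,d=manip.camera("wrist");np.savez("pics/w1.npz",p=p,d=d,**m);cv2.imwrite("pics/w1.png",p)
print("cam",(-m["R"].T@m["t"]).round(0),"axis",m["R"][2].round(2),m["R"][0].round(2),m["K"][0,0])
E
```

```text
{'clock': np.float64(2.1), 'joints': array([-0.256,  0.202,  1.125,  0.   ,  1.817, -0.094]), 'eef_pos': array([520.88 , -98.425, 453.323]), 'eef_rot': array([-3.14 , -0.   ,  1.409]), 'wrist_force': array([0.354, 0.938, 0.279]), 'moment': array([-0.061,  0.052,  0.001]), 'finger_force': np.float64(0.0), 'finger_gap': np.float64(37.878)}
cam [532. -26. 614.] axis [-0.04 -0.25 -0.97] [ 0.99 -0.16 -0.  ] 287.7205021830058
```

View pics/w1.png

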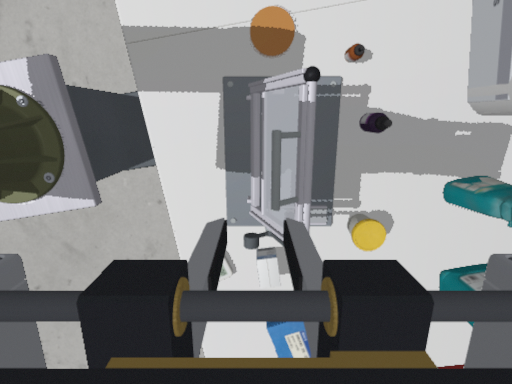

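Top view: the base spans cols 223–340 and rows 77–227, with its sides parallel to the image edges, so the yaw is about -0.16. The handle is at col 276, rows 131–210, the rail at col 308, and the counterweight at (251,240).

```bash
python3 - <<'E'
from h import *
f=np.load("pics/w1.npz");m={k:f[k] for k in("K","R","t")};P=cloud(f["d"],m);p=f["p"].astype(int)
o0=-m["R"].T@m["t"]
def r(uv,z):
    q=m["R"].T@np.linalg.inv(m["K"])@[uv[0],uv[1],1];return o0+q*(z-o0[2])/q[2]
for n,uv in dict(FL=(223,77),RL=(340,77),FR=(225,227),RR=(335,227)).items(): print(n,r(uv,10).round(1)[:2])
o=np.array([518,-86,0]);th=-.16;Rb=np.array([[np.cos(th),-np.sin(th),0],[np.sin(th),np.cos(th),0],[0,0,1]])
Q=(P-o)@Rb
v,u=np.mgrid[0:384,0:512]
def st(nm,s): T=Q[s];print(nm,len(T),np.percentile(T,[2,25,50,75,98],axis=0).round(1).tolist(),"x(y)",np.polyfit(T[:,1],T[:,0],1).round(4))
# base plate dark gray
pl=(abs(Q[...,2]-10.5)<4)&(np.ptp(p,-1)<25)&(p.max(-1)<110)&(u>200)&(u<360)&(v>60)&(v<240)
st("plate",pl); r2=cv2.minAreaRect(Q[pl][:,:2].astype(np.float32));print(r2)
st("table",(abs(Q[...,2])<6)&(u<460)&(v<200))
st("handle",(u>270)&(u<282)&(v>135)&(v<205)&(Q[...,2]>235))
st("rail",(u>295)&(u<325)&(v>95)&(v<190)&(Q[...,2]>200))
st("high",(Q[...,2]>205)&(Q[...,1]>-125)&(Q[...,1]<125)&(Q[...,0]>60)&(v<215))
st("upL",(Q[...,1]>105)&(Q[...,1]<135)&(Q[...,2]>60)&(Q[...,2]<190))
k=(Q[...,1]>-200)&(Q[...,1]<-131)&(Q[...,2]>80)&(v<255)&(u>235)&(u<320);st("kick",k)
T=Q[(Q[...,1]>105)&(Q[...,1]<135)&(Q[...,2]>60)&(Q[...,2]<190)];print(np.polyfit(T[:,2],T[:,0],1))
E
```

```text
FL [481.3  58.1]
RL [708.1  21.2]
FR [ 426.5 -252. ]
RR [ 670.  -291.3]
plate 5346 [[-58.0, -122.1, 8.2], [-31.0, -29.3, 9.8], [125.6, 26.5, 10.5], [149.5, 79.6, 11.1], [171.2, 132.7, 12.7]] x(y) [-0.4294 70.8868]
((85.24229431152344, -16.46624755859375), (305.6083984375, 291.6239318847656), 89.82823944091797)
table 52779 [[-445.4, -106.5, -1.8], [-145.6, 17.3, -0.2], [79.4, 133.7, 0.5], [281.1, 205.1, 1.3], [409.3, 268.1, 4.3]] x(y) [-3.1300e-02  5.7414e+01]
handle 662 [[24.2, -48.6, 249.4], [26.7, -26.0, 253.9], [29.8, -2.5, 255.1], [32.7, 18.8, 256.0], [36.0, 37.3, 257.5]] x(y) [-1.92000e-02  2.96581e+01]
rail 1671 [[59.3, -34.4, 210.9], [63.8, -0.5, 220.3], [70.0, 32.3, 221.7], [76.5, 62.0, 224.8], [82.7, 85.8, 227.6]] x(y) [-2.84000e-02  7.08462e+01]
high 2579 [[60.4, -70.2, 211.2], [64.6, -18.1, 220.1], [70.7, 32.4, 221.6], [76.9, 78.7, 224.5], [83.0, 118.6, 227.0]] x(y) [9.00000e-03 7.06892e+01]
upL 867 [[3.8, 105.4, 61.1], [31.8, 110.3, 80.2], [54.8, 115.1, 98.2], [427.9, 120.1, 141.8], [430.0, 133.8, 186.9]] x(y) [   11.5737 -1129.6275]
kick 413 [[-17.6, -163.5, 104.3], [-5.4, -151.7, 131.4], [5.5, -146.2, 145.2], [25.7, -143.1, 150.4], [48.0, -131.8, 164.9]] x(y) [  0.9964 156.7564]
[ -3.19022366 567.76644213]
```

jog_arm(rows=[1.4,-0.1,-3.2,0.016,0.099,0,0.6,1.4,-0.1,-3.2,0.016,0.099,0,0.6,1.4,-0.1,-3.2,0.016,0.099,0,0.6,1.4,-0.1,-3.2,0.016,0.099,0,0.6,0,0,0,0,0,0,0.6,0,0,0,0,0,0,0.6])

```text
clock: 2.65
eef_pos: [577.2, -100.5, 321.5]
eef_rot: [-2.732, -0.001, 1.412]
wrist_force: [-0.5, -0.6, 0.8]
finger_gap: 37.8
finger_force: 0.0
```

```bash
python3 - <<'E'
from h import *
s=manip.read_state();print({k:np.round(v,3) for k,v in s.items() if k not in("qd","effort")})
m=manip.camera_model("wrist");p,d=manip.camera("wrist");np.savez("pics/w2.npz",p=p,d=d,**m);cv2.imwrite("pics/w2.png",p)
from scipy.spatial.transform import Rotation as Ro
R=Ro.from_euler("xyz",s["eef_rot"]).as_matrix()
P=cloud(d,m);T=(P-s["eef_pos"])@R   # tool coords
k=(abs(T[...,0])<70)&(abs(T[...,1])<20)&(T[...,2]>60)&(T[...,2]<95)
q=T[k];print(len(q),np.percentile(q,[2,25,50,75,98],axis=0).round(1).tolist(),np.polyfit(q[:,0],q[:,1],1))
E
```

```text
{'clock': np.float64(2.65), 'joints': array([-0.224,  0.591,  0.936, -0.028,  2.024, -0.073]), 'eef_pos': array([ 577.163, -100.486,  321.54 ]), 'eef_rot': array([-2.732e+00, -1.000e-03,  1.412e+00]), 'wrist_force': array([-0.475, -0.582,  0.842]), 'moment': array([-0.102, -0.122,  0.009]), 'finger_force': np.float64(0.0), 'finger_gap': np.float64(37.756)}
1874 [[-50.5, -4.9, 70.6], [-28.3, -1.4, 71.8], [3.9, 1.3, 72.7], [32.8, 4.9, 74.5], [48.9, 18.0, 81.7]] [0.0047212  2.44406213]
```

View pics/w2.png

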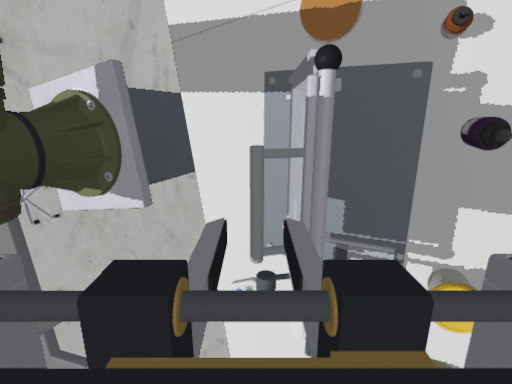

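The handle is centred in the tool axes: 1 mm off across, with its centre 77 mm ahead. I'll descend and grip.

jog_arm(rows=[-0.75,0.12,-1.72,0,0,0,0.6,-0.75,0.12,-1.72,0,0,0,0.6,-0.75,0.12,-1.72,0,0,0,0.6,-0.75,0.12,-1.72,0,0,0,0.6,0,0,0,0,0,0,0.6,0,0,0,0,0,0,0.9,0,0,0,0,0,0,0.9,0,0,0,0,0,0,0.9,0,0,0,0,0,0,0.9,0,0,0,0,0,0,0.9], newtons=25)

```text
clock: 3.53
eef_pos: [547.1, -96.8, 258.3]
eef_rot: [-2.742, -0.0, 1.411]
wrist_force: [2.6, -0.1, 1.6]
finger_gap: 11.1
finger_force: 25.0
```

jog_arm(rows=[-0.18,0.03,-0.46,0,0,0,0.9,-0.18,0.03,-0.46,0,0,0,0.9,-0.18,0.03,-0.46,0,0,0,0.9,-0.18,0.03,-0.46,0,0,0,0.9,-0.18,0.03,-0.46,0,0,0,0.9,-0.18,0.03,-0.46,0,0,0,0.9])

```text
clock: 4.03
eef_pos: [535.6, -94.9, 229.3]
eef_rot: [-2.74, -0.0, 1.411]
wrist_force: [2.6, -0.2, 2.0]
finger_gap: 11.4
finger_force: 25.0
```

jog_arm(rows=[-0.18,0.03,-0.46,0,0,0,0.9,-0.18,0.03,-0.46,0,0,0,0.9,-0.18,0.03,-0.46,0,0,0,0.9,-0.18,0.03,-0.46,0,0,0,0.9,-0.18,0.03,-0.46,0,0,0,0.9])

```text
clock: 4.45
eef_pos: [526.7, -93.5, 206.4]
eef_rot: [-2.74, -0.0, 1.411]
wrist_force: [2.5, -0.0, 2.6]
finger_gap: 11.3
finger_force: 25.0
```

jog_arm(rows=[-0.11,0.02,-0.28,0,0,0,0.9,-0.11,0.02,-0.28,0,0,0,0.9,-0.11,0.02,-0.28,0,0,0,0.9])

```text
clock: 4.7
eef_pos: [523.5, -93.0, 198.3]
eef_rot: [-2.741, 0.0, 1.411]
wrist_force: [2.2, -0.8, 2.5]
finger_gap: 11.4
finger_force: 25.0
```

jog_arm(rows=[-0.07,0.01,-0.19,0,0,0,0.9,-0.07,0.01,-0.19,0,0,0,0.9,-0.07,0.01,-0.19,0,0,0,0.9,0,0,0,0,0,0,0.9])

```text
clock: 5.03
eef_pos: [522.2, -92.8, 196.2]
eef_rot: [-2.745, 0.0, 1.411]
wrist_force: [2.9, -0.9, 29.2]
finger_gap: 11.0
finger_force: 25.0
```

```bash
python3 - <<'E'
from h import *
s=manip.read_state();print({k:np.round(v,3) for k,v in s.items() if k not in("qd","effort")})
p,d=manip.camera("side");np.savez("pics/side1.npz",p=p,d=d);cv2.imwrite("pics/side1.png",cv2.resize(p[130:270,180:330],None,fx=4,fy=4,interpolation=cv2.INTER_CUBIC))
E
```

```text
{'clock': np.float64(5.033), 'joints': array([-0.232,  0.512,  1.338, -0.028,  1.687, -0.069]), 'eef_pos': array([522.23 , -92.773, 196.216]), 'eef_rot': array([-2.745,  0.   ,  1.411]), 'wrist_force': array([ 2.943, -0.873, 29.16 ]), 'moment': array([0.165, 1.824, 0.056]), 'finger_force': np.float64(25.005), 'finger_gap': np.float64(11.012)}
```

View pics/side1.png

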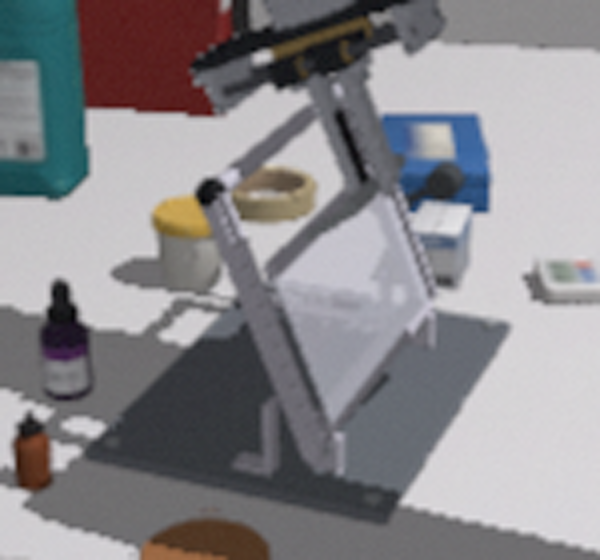

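Sash at its bottom stop (29 N, picture shows its top edge well below the rail). Release, retreat, go upright and travel right.

jog_arm(rows=[0.08,-0.01,0.2,0,0,0,0.9,0,0,0,0,0,0,0.6,0,0,0,0,0,0,0.6,0,0,0,0,0,0,0.6,0,0,0,0,0,0,0.6,0.4,-0.06,0.9,0,0,0,0.6,0.8,-0.12,1.8,0,0,0,0.6,0.8,-0.12,1.8,0,0,0,0.6,0.8,-0.12,1.8,0,0,0,0.6,0.8,-0.12,1.8,0,0,0,0.6,0,0,1.8,-0.016,-0.1,0,1,0,0,1.8,-0.016,-0.1,0,1,0,0,1.8,-0.016,-0.1,0,1,0,0,0,-0.016,-0.1,0,1,0,0,0,0,0,0,1])

```text
clock: 6.33
eef_pos: [557.7, -97.9, 332.6]
eef_rot: [3.128, -0.0, 1.411]
wrist_force: [-0.2, -0.6, 0.2]
finger_gap: 7.7
finger_force: 0.0
```

jog_arm(rows=[-0.8,-3.2,0,0,0,0,1,-0.8,-3.2,0,0,0,0,1,-0.8,-3.2,0,0,0,0,1,-0.8,-3.2,0,0,0,0,1,-0.7,-3.2,0,0,0,0,1,0,0,0,0,0,0,1,0,0,0,0,0,0,1])

```text
clock: 6.92
eef_pos: [518.9, -259.3, 329.0]
eef_rot: [3.141, -0.002, 1.409]
wrist_force: [-0.3, 0.0, -0.6]
finger_gap: 0.5
finger_force: 0.0
```

```bash
python3 - <<'E'
from h import *
s=manip.read_state();m=manip.camera_model("wrist");p,d=manip.camera("wrist");np.savez("pics/w3.npz",p=p,d=d,**m)
print(s["eef_pos"],s["finger_gap"])
cv2.imwrite("pics/w3.png",p)
th=-.16;Rb=np.array([[np.cos(th),-np.sin(th),0],[np.sin(th),np.cos(th),0],[0,0,1]])
Q=(cloud(d,m)-[515,-92.1,0])@Rb
for nm,b in dict(peg=(40,130,-185,-150,185,232),bar=(40,130,-152,-131,150,260),cw=(-45,30,-185,-131,90,165),foot=(40,130,-160,-131,230,262)).items():
    k=(Q[...,0]>b[0])&(Q[...,0]<b[1])&(Q[...,1]>b[2])&(Q[...,1]<b[3])&(Q[...,2]>b[4])&(Q[...,2]<b[5]);T=Q[k]
    if len(T): print(nm,len(T),np.percentile(T,[2,25,50,75,98],axis=0).round(1).tolist())
E
```

```text
[ 518.87854714 -259.27890425  329.02334587] 0.5121408311226642
peg 198 [[72.5, -172.6, 210.3], [74.2, -167.2, 212.6], [76.3, -161.1, 213.5], [78.5, -155.8, 214.4], [81.0, -150.6, 215.5]]
bar 622 [[47.6, -150.1, 155.0], [63.1, -142.7, 189.2], [74.0, -140.0, 213.5], [81.2, -137.5, 231.3], [90.9, -136.8, 241.4]]
cw 561 [[-14.8, -157.2, 120.3], [-5.7, -150.2, 138.8], [2.3, -143.4, 147.6], [10.5, -138.9, 150.5], [27.6, -134.2, 152.3]]
foot 166 [[79.3, -145.4, 230.7], [82.5, -142.4, 234.7], [85.4, -140.1, 238.6], [88.2, -138.3, 240.0], [92.1, -136.2, 241.7]]
```

View pics/w3.png

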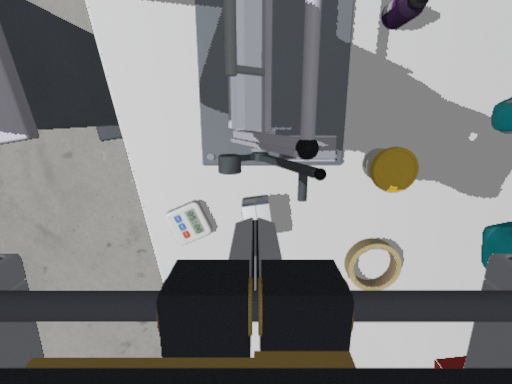

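The picture shows the timer at (188,222), the carton at (258,205), and the peg from (303,198) up to the bar at (318,175). Depth puts the peg where I expected it. Next I'll descend in front of it and push backwards.

jog_arm(rows=[0,0,-3.6,0,0,0,1,0,0,-3.6,0,0,0,1,0,0,-3.6,0,0,0,1,0,0,-3.4,0,0,0,1,0,0,0,0,0,0,1,0,0,0,0,0,0,1,0.5,-0.08,0,0,0,0,1,0.5,-0.08,0,0,0,0,1,0.5,-0.08,0,0,0,0,1,0.5,-0.08,0,0,0,0,1,0.5,-0.08,-0.1,0,0,0,1,0.5,-0.08,-0.2,0,0,0,1])

```text
clock: 7.97
eef_pos: [550.0, -263.1, 185.2]
eef_rot: [3.137, -0.0, 1.411]
wrist_force: [0.2, 0.2, 0.0]
finger_gap: 0.6
finger_force: 0.2
```

jog_arm(rows=[0.5,-0.08,-0.2,0,0,0,1,0.5,-0.08,-0.2,0,0,0,1,0.5,-0.08,-0.2,0,0,0,1,0.5,-0.08,-0.2,0,0,0,1,0.5,-0.08,-0.2,0,0,0,1,0.5,-0.08,-0.2,0,0,0,1,0.5,-0.08,-0.2,0,0,0,1,0.5,-0.08,-0.2,0,0,0,1,0.5,-0.08,-0.2,0,0,0,1,0.5,-0.08,-0.2,0,0,0,1,0.5,-0.08,-0.2,0,0,0,1,0,0,0,0,0,0,1])

```text
clock: 8.97
eef_pos: [599.4, -270.6, 156.1]
eef_rot: [-3.126, -0.004, 1.41]
wrist_force: [-30.9, 5.8, -20.1]
finger_gap: 0.3
finger_force: 15.6
```

```bash
cat >> h.py <<'E'
th=-.16;Rb=np.array([[np.cos(th),-np.sin(th),0],[np.sin(th),np.cos(th),0],[0,0,1]]);O=np.array([515,-92.1,0])
def boxes(n,B,save=None):
    m=manip.camera_model(n);p,d=manip.camera(n)
    if save: cv2.imwrite(save,p)
    Q=(cloud(d,m)-O)@Rb
    for nm,b in B.items():
        k=(Q[...,0]>b[0])&(Q[...,0]<b[1])&(Q[...,1]>b[2])&(Q[...,1]<b[3])&(Q[...,2]>b[4])&(Q[...,2]<b[5]);T=Q[k]
        if len(T): print(n,nm,len(T),np.percentile(T,[2,25,50,75,98],axis=0).round(1).tolist())
        else: print(n,nm,0)
    return p,Q
E
python3 - <<'E'
from h import *
s=manip.read_state();print(s["eef_pos"],(s["eef_pos"]-O)@Rb,s["wrist_force"].round(1))
p,Q=boxes("scene",dict(low=(60,200,-185,-131,16,110),mid=(-40,200,-185,-131,110,145)))
cv2.imwrite("pics/sc2.png",cv2.resize(p[150:300,120:320],None,fx=4,fy=4,interpolation=cv2.INTER_CUBIC))
boxes("wrist",dict(low=(60,200,-185,-131,16,110),cw=(-45,60,-185,-131,110,175)),"pics/w4.png")
E
```

```text
[ 599.39723692 -270.62288095  156.14953035] [ 111.76120016 -162.79664235  156.14953035] [-30.9   5.8 -20.1]
scene low 187 [[70.9, -160.3, 16.2], [107.0, -156.3, 17.4], [125.1, -147.9, 18.4], [144.7, -139.7, 19.5], [161.3, -132.0, 21.1]]
scene mid 59 [[37.6, -156.5, 112.2], [47.9, -138.7, 122.5], [62.6, -136.5, 129.5], [77.3, -135.9, 138.0], [114.9, -133.0, 143.3]]
wrist low 1947 [[71.8, -161.4, 16.2], [106.8, -156.1, 17.1], [124.7, -147.6, 17.6], [142.7, -139.2, 18.3], [159.4, -131.7, 20.2]]
wrist cw 2256 [[11.3, -156.8, 146.6], [19.4, -150.3, 160.9], [25.7, -143.7, 166.2], [30.9, -137.5, 168.4], [34.4, -135.8, 169.9]]
```

View pics/sc2.png

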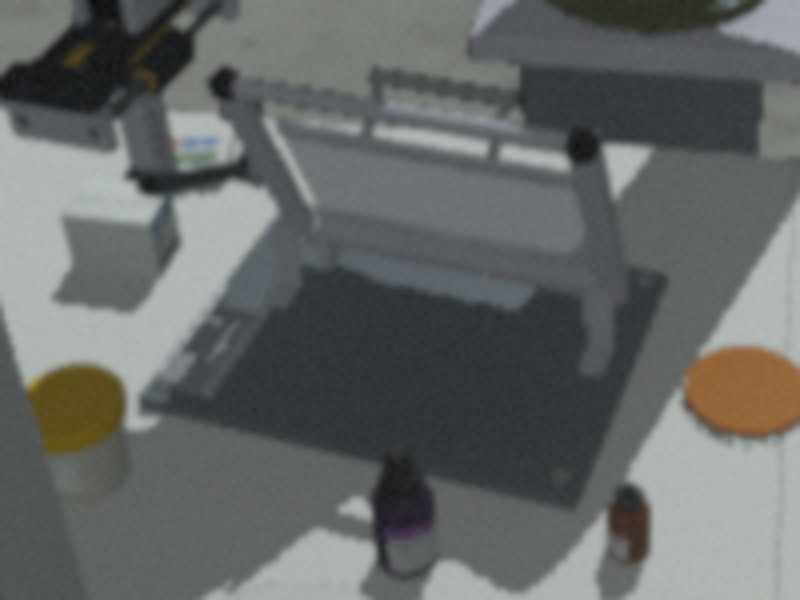

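View pics/w4.png

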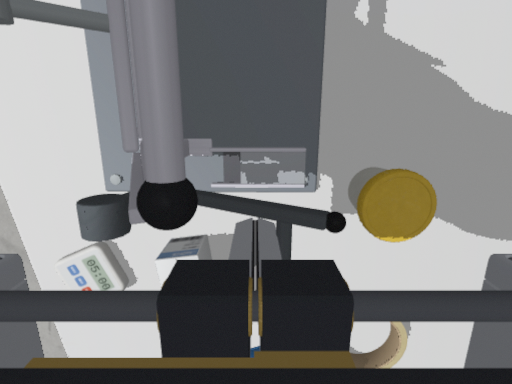

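The bar (200,195)→(335,222) is nearly level and well past centre. The finger is only jamming the peg lengthways, so I'll back off and let it drop.

jog_arm(rows=[-0.5,0.08,0.1,0,0,0,1,-1,0.16,0.2,0,0,0,1,-1.5,0.24,0.5,0,0,0,1,-1.5,0.24,0.5,0,0,0,1,0,0,0,0,0,0,1,0,0,0,0,0,0,1])

```text
clock: 9.57
eef_pos: [559.7, -264.7, 176.4]
eef_rot: [3.136, -0.0, 1.411]
wrist_force: [0.2, 0.5, -0.7]
finger_gap: 0.6
finger_force: 0.0
```

```bash
python3 - <<'E'
from h import *
s=manip.read_state();print((s["eef_pos"]-O)@Rb,s["eef_pos"],s["wrist_force"].round(1))
p,Q=boxes("scene",dict(low=(60,200,-185,-131,22,110),rail=(40,140,-100,100,200,235)))
boxes("wrist",dict(low=(60,200,-185,-131,22,110),cw=(-45,80,-152,-131,110,185),rail=(40,140,-115,115,200,235)))
E
```

```text
[  71.58598485 -163.30074868  176.39729922] [ 559.65485494 -264.71990522  176.39729922] [ 0.2  0.5 -0.7]
scene low 4 [[125.4, -158.1, 22.4], [138.0, -157.9, 22.8], [144.3, -157.2, 22.9], [147.3, -155.9, 23.1], [150.7, -154.3, 23.4]]
scene rail 423 [[76.7, -95.4, 210.6], [82.3, -46.4, 216.1], [85.0, 4.3, 219.1], [86.4, 53.4, 221.2], [88.8, 96.3, 222.8]]
wrist low 0
wrist cw 1503 [[27.5, -151.5, 119.3], [36.1, -146.3, 162.5], [42.5, -141.1, 168.3], [49.0, -136.8, 170.5], [56.5, -134.0, 172.1]]
wrist rail 6608 [[70.7, -114.1, 212.1], [75.1, -98.1, 219.2], [78.5, -79.8, 220.5], [82.0, -63.6, 221.4], [85.7, -50.3, 222.9]]
```

jog_arm(rows=[0,0,3,0,0,0,1,0,0,4,0,0,0,1,0,0,4,0,0,0,1,0,0,4,0,0,0,0.5,0.6,3.2,0,0,0,0,0.5,0.7,3.2,0,0,0,0,0.5,0.6,3.2,0,0,0,0,0.5,0.7,3.2,0,0,0,0,0.5,0.6,3.2,0,0,0,0,0.5,0,0,0,0,0,0,0.5,0,0,0,0,0,0,0.5])

```text
clock: 10.58
eef_pos: [592.0, -103.2, 325.4]
eef_rot: [3.138, -0.001, 1.414]
wrist_force: [-0.7, -1.6, -0.4]
finger_gap: 46.4
finger_force: 0.0
```

```bash
python3 - <<'E'
from h import *
s=manip.read_state();print((s["eef_pos"]-O)@Rb,s["eef_pos"],s["eef_rot"],s["finger_gap"])
m=manip.camera_model
p,Q=boxes("scene",dict(kick=(45,200,-185,-131,22,110),foot=(100,170,-150,-132,17,60)))
cv2.imwrite("pics/sc3.png",cv2.resize(p[150:300,120:320],None,fx=4,fy=4,interpolation=cv2.INTER_CUBIC))
boxes("wrist",dict(kick=(35,200,-185,-131,22,110),cw=(-45,80,-160,-131,110,185),rail=(40,140,-90,90,205,235)))
E
```

```text
[ 77.76709465   1.33198701 325.42476032] [ 591.98600737 -103.17474013  325.42476032] [ 3.13793052e+00 -6.04232385e-04  1.41359921e+00] 46.42736597270303
scene kick 209 [[48.4, -167.2, 24.3], [74.9, -142.1, 44.3], [100.7, -138.4, 58.1], [117.7, -136.4, 83.9], [137.6, -134.8, 107.9]]
scene foot 142 [[102.0, -149.7, 17.2], [112.8, -142.2, 18.6], [125.8, -138.5, 26.9], [139.6, -136.4, 43.6], [162.0, -132.6, 57.5]]
wrist kick 357 [[55.9, -170.2, 25.0], [91.2, -143.6, 43.9], [109.0, -138.8, 48.6], [115.7, -137.4, 69.8], [134.2, -136.7, 99.5]]
wrist cw 36 [[24.3, -146.8, 115.9], [27.1, -143.7, 119.7], [30.1, -139.7, 122.1], [33.4, -136.6, 123.8], [70.0, -132.6, 135.3]]
wrist rail 2584 [[72.6, -85.3, 215.9], [75.7, -36.0, 219.4], [78.8, 11.1, 220.6], [82.4, 53.8, 221.4], [85.6, 86.9, 222.5]]
```

View pics/sc3.png

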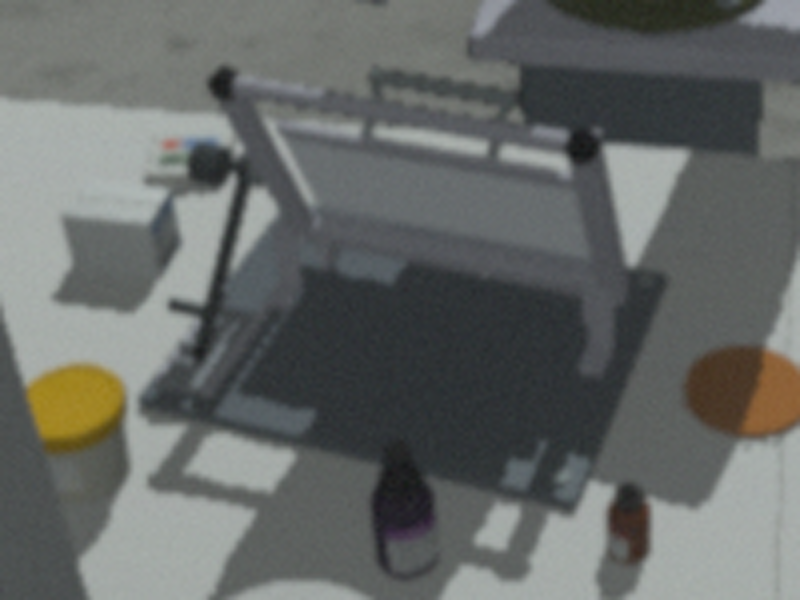

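The picture shows the kickstand down, with its foot at (200,350) on the track's step and the frame still leaning. Next I'll descend onto the rail and grip it.

jog_arm(rows=[0,0,-3,0,0,0,0.5,0,0,-3,0,0,0,0.5,0,0,-3,0,0,0,0.5,0.1,0,-1.2,0,0,0,0.5,0,0,-0.9,0,0,0,0.5,0,0,0,0,0,0,0.5,0,0,0,0,0,0,0.5,0,0,0,0,0,0,0.92,0,0,0,0,0,0,0.92,0,0,0,0,0,0,0.92,0,0,0,0,0,0,0.92,0,0,0,0,0,0,0.92], newtons=20)

```text
clock: 11.68
eef_pos: [592.4, -104.4, 215.1]
eef_rot: [3.137, -0.001, 1.411]
wrist_force: [-0.6, -1.0, 0.3]
finger_gap: 16.8
finger_force: 0.1
```

jog_arm(rows=[0,0,0,0,0,0,1,0,0,0,0,0,0,1,0,0,0,0,0,0,1,0,0,0,0,0,0,1])

```text
clock: 12.02
eef_pos: [592.6, -104.5, 215.2]
eef_rot: [3.136, -0.001, 1.411]
wrist_force: [3.5, 0.1, 3.4]
finger_gap: 13.0
finger_force: 20.0
```

jog_arm(rows=[-0.37,0.06,0.15,0,0,0,1,-0.37,0.06,0.15,0,0,0,1,-0.37,0.06,0.14,0,0,0,1,-0.38,0.06,0.13,0,0,0,1,-0.37,0.06,0.12,0,0,0,1,-0.38,0.06,0.11,0,0,0,1,-0.38,0.06,0.11,0,0,0,1,-0.39,0.06,0.1,0,0,0,1])

```text
clock: 12.68
eef_pos: [561.6, -99.5, 224.7]
eef_rot: [3.138, -0.001, 1.411]
wrist_force: [4.0, 2.1, 3.0]
finger_gap: 13.2
finger_force: 20.0
```

jog_arm(rows=[-0.38,0.06,0.09,0,0,0,1,-0.39,0.06,0.08,0,0,0,1,-0.38,0.06,0.08,0,0,0,1,-0.39,0.06,0.07,0,0,0,1,-0.39,0.06,0.06,0,0,0,1,-0.39,0.06,0.05,0,0,0,1,-0.39,0.06,0.04,0,0,0,1,-0.39,0.06,0.04,0,0,0,1,0,0,0,0,0,0,1])

```text
clock: 13.43
eef_pos: [530.4, -94.7, 229.8]
eef_rot: [3.139, -0.001, 1.411]
wrist_force: [1.0, 4.1, 1.2]
finger_gap: 13.7
finger_force: 20.0
```

```bash
python3 - <<'E'
from h import *
s=manip.read_state();print((s["eef_pos"]-O)@Rb,s["eef_pos"],s["eef_rot"],s["wrist_force"],s["finger_gap"])
p,Q=boxes("scene",dict(kick=(30,200,-152,-131,22,110)))
for n in("scene","side"):
    p,Q=boxes(n,dict(rail=(-30,50,-100,-50,225,245)))
    for z in range(70,210,20):
        for lo,hi in((108,131),(-128,-108)):
            k=(Q[...,1]>lo)&(Q[...,1]<hi)&(abs(Q[...,2]-z)<6)&(abs(Q[...,0])<60);print(n,z,lo,k.sum(),np.median(Q[k][:,0]).round(1) if k.any() else 0)
E
```

```text
[ 1.55914282e+01 -8.18534797e-02  2.29830433e+02] [530.37924254 -94.66480637 229.83043259] [ 3.13857784e+00 -7.41703436e-04  1.41102274e+00] [1.00300736 4.11391136 1.1545844 ] 13.668973447800582
scene kick 154 [[33.0, -147.7, 24.6], [50.2, -140.5, 43.2], [70.3, -137.8, 60.4], [84.7, -136.5, 81.7], [103.1, -134.8, 103.9]]
scene rail 93 [[13.6, -98.9, 226.0], [18.6, -87.3, 230.6], [21.0, -74.3, 234.3], [22.6, -62.0, 236.2], [24.8, -51.2, 239.0]]
scene 70 108 40 12.0
scene 70 -128 33 11.3
scene 90 108 28 11.9
scene 90 -128 22 12.1
scene 110 108 26 13.7
scene 110 -128 23 13.5
scene 130 108 26 15.7
scene 130 -128 28 15.5
scene 150 108 30 16.4
scene 150 -128 25 15.7
scene 170 108 31 18.0
scene 170 -128 26 17.6
scene 190 108 30 19.5
scene 190 -128 29 19.1
side rail 33 [[5.2, -98.5, 226.1], [6.5, -90.1, 231.5], [7.6, -77.9, 233.6], [9.9, -65.3, 235.8], [16.7, -52.7, 238.2]]
side 70 108 35 -0.3
side 70 -128 7 -10.7
side 90 108 30 -2.0
side 90 -128 6 -9.5
side 110 108 30 -0.3
side 110 -128 5 -9.4
side 130 108 31 0.7
side 130 -128 1 -4.1
side 150 108 35 1.9
side 150 -128 5 -5.9
side 170 108 29 3.8
side 170 -128 24 2.1
side 190 108 33 3.6
side 190 -128 23 4.3
```

jog_arm(rows=[-0.2,0.03,0.02,0,0,0,1,-0.2,0.03,0.01,0,0,0,1,-0.2,0.03,0.01,0,0,0,1,-0.2,0.03,0.01,0,0,0,1,-0.2,0.03,0,0,0,0,1,-0.2,0.03,0,0,0,0,1,-0.2,0.03,0,0,0,0,1,0,0,0,0,0,0,1,0,0,0,0,0,0,1])

```text
clock: 14.33
eef_pos: [516.7, -92.6, 230.4]
eef_rot: [3.139, -0.001, 1.411]
wrist_force: [-3.5, 5.2, 3.2]
finger_gap: 13.4
finger_force: 20.0
```

```bash
cat > chk.py <<'E'
from h import *
s=manip.read_state();print(((s["eef_pos"]-O)@Rb).round(2),s["wrist_force"].round(1),s["finger_gap"])
p,Q=boxes("scene",dict(kick=(30,200,-152,-131,22,110)))
k=(Q[...,0]>20)&(Q[...,0]<110)&(Q[...,1]>-152)&(Q[...,1]<-131)&(Q[...,2]>30)&(Q[...,2]<105)
T=Q[k];f=np.polyfit(T[:,2],T[:,0],1);print("bar x at z=20,60,100",np.polyval(f,[20,60,100]).round(1))
k=(abs(abs(Q[...,1])-119)<9)&(Q[...,2]>80)&(Q[...,2]<200)&(abs(Q[...,0])<60);T=Q[k];print("lean scene",np.polyfit(T[:,2],T[:,0],1).round(3))
p2,Q=boxes("side",{});k=(abs(Q[...,1]-119)<9)&(Q[...,2]>80)&(Q[...,2]<200)&(abs(Q[...,0])<60);T=Q[k];print("lean side",np.polyfit(T[:,2],T[:,0],1).round(3))
import sys
if len(sys.argv)>1: cv2.imwrite(sys.argv[1],cv2.resize(p[150:300,120:320],None,fx=4,fy=4,interpolation=cv2.INTER_CUBIC))
E
python3 chk.py
```

```text
[  1.73  -0.27 230.38] [-3.5  5.2  3.2] 13.415072045300924
scene kick 124 [[31.6, -148.0, 22.9], [45.0, -140.7, 40.0], [58.9, -137.9, 54.4], [70.7, -136.3, 71.8], [85.2, -134.7, 91.9]]
bar x at z=20,60,100 [84.3 54.  23.7]
lean scene [-6.000e-03  8.754e+00]
lean side [-3.000e-03 -6.252e+00]
```

jog_arm(rows=[0.1,-0.02,0,0,0,0,1,0.1,-0.02,0,0,0,0,1,0,0,0,0,0,0,1])

```text
clock: 14.68
eef_pos: [518.6, -93.0, 230.4]
eef_rot: [3.14, -0.001, 1.411]
wrist_force: [-5.0, 6.1, 4.4]
finger_gap: 13.5
finger_force: 20.0
```

jog_arm(rows=[0.1,-0.02,0,0,0,0,1,0,0,0,0,0,0,1])

```text
clock: 14.85
eef_pos: [519.3, -93.1, 230.4]
eef_rot: [3.14, -0.001, 1.411]
wrist_force: [-7.3, 6.9, 6.1]
finger_gap: 13.5
finger_force: 20.0
```

```bash
python3 chk.py pics/sc4.png
```

```text
[  4.42  -0.27 230.37] [-7.3  6.9  6.1] 13.501307140367258
scene kick 128 [[31.0, -149.2, 23.5], [43.3, -140.8, 39.1], [58.8, -137.9, 55.9], [69.9, -136.1, 74.1], [84.0, -134.4, 96.4]]
bar x at z=20,60,100 [84.7 54.9 25.1]
lean scene [0.016 7.224]
lean side [  0.04  -10.558]
```

View pics/sc4.png

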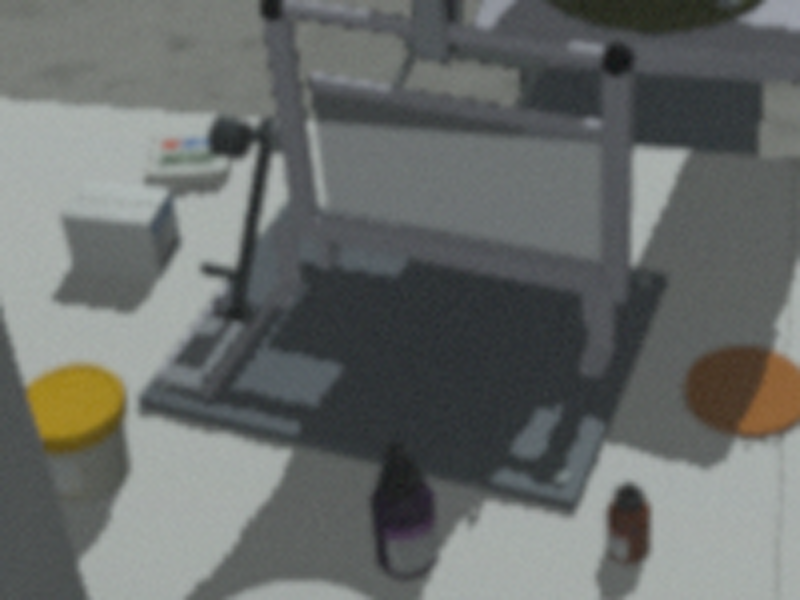

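jog_arm(rows=[0.1,-0.02,0,0,0,0,1,0.1,-0.02,0,0,0,0,1,0,0,0,0,0,0,1])

```text
clock: 15.2
eef_pos: [520.8, -93.3, 230.3]
eef_rot: [-3.141, -0.001, 1.411]
wrist_force: [-12.2, 8.1, 8.0]
finger_gap: 13.7
finger_force: 20.0
```

The resistance climbs steadily to 12 N as I push back, while the foot stays put, so the kickstand is seated. I'll return to upright.

jog_arm(rows=[-0.1,0.02,0,0,0,0,1,-0.1,0.02,0,0,0,0,1,-0.1,0.02,0,0,0,0,1,-0.1,0.02,0,0,0,0,1,-0.1,0.02,0,0,0,0,1,-0.05,0,0,0,0,0,1,0,0,0,0,0,0,1,0,0,0,0,0,0,1,0,0,0,0,0,0,1])

```text
clock: 15.95
eef_pos: [516.5, -92.6, 230.4]
eef_rot: [3.138, -0.001, 1.411]
wrist_force: [-0.1, 5.7, 1.4]
finger_gap: 13.2
finger_force: 20.0
```

```bash
python3 chk.py; python3 - <<'E'
from h import *
p,Q=boxes("side",dict(handle=(-80,-40,-60,60,150,200)))
a=np.load("pics/scene0.npz");p,_=boxes("scene",{})
E
```

```text
[  1.52  -0.3  230.36] [-0.1  5.7  1.4] 13.159648816850368
scene kick 124 [[31.6, -149.6, 25.3], [44.8, -140.8, 39.5], [59.8, -137.8, 53.6], [70.8, -136.0, 72.9], [86.4, -134.8, 91.0]]
bar x at z=20,60,100 [85.7 54.6 23.5]
lean scene [-6.000e-03  8.895e+00]
lean side [-0.    -6.449]
side handle 103 [[-64.5, -48.5, 170.7], [-62.6, -24.9, 177.5], [-59.8, 11.5, 181.7], [-55.4, 44.2, 183.6], [-41.1, 51.6, 185.4]]
```

```bash
python3 -c "
from cell import manip
print(manip.sign_off())"
```

```text
the job is handed in; nothing more can be done
None
```

The job is handed in, with no verdict returned: the sash is fully down, the kickstand was flipped and its foot measures as in its seat, and the frame is upright within about 0.01 rad with the gripper still holding the top rail.

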